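# Snap the status tag onto the eye bolt

### The job

Take the yellow tag with its snap hook out of the grey stand and push the hook's sprung gate gently down over the top bar of the eye bolt until the gate snaps shut round it. Then tug the tag straight up with about 10 N to prove that the closed gate holds, and let go so that it stays clipped on the eye. Never load the eye with more than 25 N, and leave the other things on the bench alone.

Things in the scene. Friction and masses are not known exactly. Their poses are not given: they have to be found in the camera images.
- snap_hook: Flat steel-rod snap hook with a yellow tag on top, about 0.1 kg, in its own x-z plane, 9 mm thick (y); z is up in the stand. Origin: underside, on the mouth line. Rod 9 mm: nose (free end) at x = +13 mm, rounded, down to z = 0; hinge side at x = -38 mm; underside of the spine at z = 42 mm. Open loop inside: x -33 to +8, z 8 to 42 mm.
- tag_grip (a point): Middle of the yellow tag plate, at x = 0, z = 72 mm of the hook: the place to grip from above, across its 9 mm (along the hook's y). The plate is 44 mm long (x) and reaches from z = 49 to 95 mm.
- mouth (a point): The hook's origin: the mouth line at its underside, where the bar of the eye has to enter, relative to the hook straight up its z. Aim it over the bar within about 3 mm.
- loop_centre (a point): Middle of the open loop of the snap hook, at x = -10 mm, z = 23 mm of the hook.
- gate_bar: Brass gate, a 5 mm round bar closing the underside of the loop. Origin on its hinge, at x = -32 mm, z = 5 mm of the hook; closed, it runs along the hook's +x to x = +5 mm (a thin pin goes on to the nose), underside at z = 2.5 mm.
- gate (a joint): Angle of the gate, rad: 0 closed (a stop bars outward), up to 0.95 inward (up into the loop). Spring 0.10 N m closed, 0.17 at 0.7 rad: a bar at the mouth line opens it with about 3 to 8 N. The bar gets past at 0.6 to 0.9 rad, 23 to 29 mm after first touching the gate, which then springs shut under it; the bar meets the spine at about 39 mm.
- anchor: Fixed grey plate 80 (x) by 62 (y) by 8 mm with a rigid steel eye bolt in its middle. Origin: underside of the plate, below the eye. How high the eye is screwed is NOT reported and differs each time: the top of its bar is anywhere from 58 to 79 mm above the bench; feel for it or look.
- eye_foot (a point): Point at the plate's origin, below the eye: an upright D-shaped loop of 7 mm rod in the plate's y-z plane, 43 mm wide, 45 high outside. Its top bar runs straight along the plate's y for 26 mm, right above this point. The hook comes down with its flat plane across the bar: hook x along the plate's x, either way round.
- stand: Fixed grey plastic rest, floor 86 by 56 mm, 6 mm thick, with two cheeks (up to z = 32 mm, 11 mm apart) between which the hook stands upright, its underside 6 mm above the bench. Origin: underside, below the hook's origin; x along the slot. Lift the hook straight up.
- small_box_4: Bystander: small blue carton, 100 by 68 by 45 mm. Origin at the underside.
- connector_2: Bystander: small grey round connector standing upright, 27 by 28 by 53 mm. Origin at the underside.
- date_stamp: Bystander: hand stamp with a red handle, 30 by 52 by 80 mm. Origin at the underside.
There are look-alikes about, which are no part of the job. What is meant by the snap_hook is not blue, and is the smaller of those in its own colour. What is shaped like the anchor but purple is not meant.

How it is judged:
On the way, in this order (a step that is already met when the one before it is completed fails the run):
1. the eye bolt's bar pushes the gate open (past 0.45 rad) while the hook's mouth is over the eye (within 15 mm) (value of joint gate above 0.45 rad and contact force between gate_bar and anchor above 0.8 N and horizontal distance between mouth and anchor below 0.015 m), for 0.02 s.
2. the gate has snapped shut (below 0.08 rad) and, closed, carries an upward tug of more than 5 N on the eye, for 0.1 s (value of joint gate below 0.08 rad and contact force between gate_bar and anchor above 5 N and horizontal distance between mouth and anchor below 0.015 m), for 0.1 s.
At the end, for the whole second after the job is handed in: The hook is clipped on the eye bolt: gate shut (below 0.08 rad), the middle of its loop within 40 mm sideways of the eye and 16 to 98 mm above the bench, its weight borne by the eye bolt and its plate, let go and at rest (it may lean or tip over on the eye) (value of joint gate below 0.08 rad and linear speed of snap_hook below 0.02 m/s and angular speed of snap_hook below 0.3 rad/s and horizontal distance between loop_centre and anchor below 0.04 m and height (world z) of loop_centre between 0.016 and 0.098 m and contact force between snap_hook and anchor above 0.1 N); the robot touches nothing.
It fails at once if the eye bolt or its plate is loaded by the hook with more than 25 N (contact force between snap_hook and anchor above 25 N).
It fails at once if the robot presses on the eye bolt or its plate with more than 10 N (contact force between any of the fingers, the arm and anchor above 10 N).
It fails at once if the blue carton, the connector or the stamp is moved by more than 15 mm (distance of any of small_box_4, connector_2, date_stamp from where it was at the start of the episode above 0.015 m).
It also fails if it takes over 54 s, if anything falls off the work surface, if the arm or the gripper's body presses on something with over 40 N, if the wrist force passes 120 N, or if a joint passes its speed limit or range.

### The arm

A 6-joint arm with a two-finger parallel gripper is mounted at the origin on a cart in front of the work surface, level with it; the furniture and walls round the work are solid. World frame = base frame: x ahead of the robot, y to its left, z up, the work surface at z = 0. Lengths are in m, angles in rad, forces in N, time in s.
With the tool pointing down it reaches from about 0.35 to 0.875 m from the base axis. Payload 4.2 kg.
Tool frame: the origin (TCP) lies between the finger pads; the fingertips stand 14 mm ahead of it and the grasp point (between the pads) lies 5 mm behind it; x points along the fingers, z is the direction in which the jaws open and shut, and the axes are right-handed (so a half turn about x gives the same grasp; the last joint's range is limited). The gripper opens to 87 mm and grips with 3 to 60 N. Pads are 19 mm wide; open, the fingers measure 117 mm over their backs; the gripper's body (75 mm by 190 mm) begins 51 mm behind the grasp point.
Start: joints at [1.396, 0.385, 0.008, 0, -1.194, -0.259], TCP at [0.263, 0.567, 0.237] pointing down, gripper open.
Joint ranges: [-3.14, 3.14], [-1.21, 2.06], [-1.07, 1.41], [-3.16, 2.05], [-2.99, -0.16], [-3.1, 3.1]. Speed limits (rad/s): [2.79, 2.79, 3.14, 3.14, 3.14, 3.14].

### API

Orientations are given as a rotation vector (axis times angle).
In Python, from plant import * gives the robot as it stands. Calls block until the motion is done:
- goto(position, orientation): joint-space move of the TCP to a pose.
- move_linear(position, speed=0.15, orientation=None, force_limit=None): straight line of the TCP; orientation=None keeps the orientation; speed is the mean speed in m/s. With force_limit (N) it stops when the force on the tool has changed by that much, and returns True; else False.
- movej(angles): joint-space move.
- set_gripper(opening): opening from 0.0 (shut) to 1.0 (fully open); the grip force is fixed at half the most; returns when the fingers have stopped.
- wait(seconds).
- solve_ik(position, orientation): joint angles nearest the present ones, or None.
- get_image(name): name is "side" or "top" or "wrist"; returns the picture (420x560x3 uint8, red, green, blue); there is no depth.
- camera_params(name): a dict with "K" (3x3 intrinsics, pixels), "R" (3x3) and "t" (3): a world point X has camera coordinates R X + t. Camera axes: x right, y down, z forward; pixel columns grow to the right and rows downward; lengths in m; the calibration is good to about 2 mm. The wrist camera is an equidistant fisheye: a pixel r from the principal point sees the ray r / f radians off the axis. A picture is of the moment at which its call begins: read the wrist's pose just before it. camera_params takes no time and is no camera call; for the wrist camera it gives the pose at the moment of the call.
A pose or a line that the arm cannot do raises PlanningError and nothing moves.
- sign_off(): hands the job in, once; it reports no verdict.
Trained networks look in the newest picture that a camera, given by its name, has taken for a name from the list of things; names that differ only in an ending like _2 or _b are one class to them, and where a whole thing is asked for, a point or a joint stands for the part that bears it (a point fixed in the world has none). Each returns a list of dicts, best first, with "p" (0 to 1); they miss things now and then, are a little off and sometimes report something else, mostly with a low value. They report only what shows in the picture. A call takes as long as a camera call. They do not tell look-alikes from the thing itself.
- search_frame(camera, target): "pixel" ([column, row] in pixels, amid what is visible of it).
- silhouettes(camera, target): "mask" (420x560 bool, what is visible of it) and "pixel" ([column, row] in pixels, amid what is visible of it).
Readings, each from a call of its own:
- get_t(): time.
- get_joints(): joint angles.
- get_dq(): joint speeds.
- get_tau(): joint torques, N m.
- get_tool_pos(): TCP position.
- get_tcp_rot(): TCP orientation.
- get_wrist_force(): force on the tool from outside, world axes, zero at the start.
- get_torque(): the same for the moment, N m.
- get_finger_gap(): opening from 0.0 (shut) to 1.0 (fully open).
Only numpy, scipy, OpenCV 4.12 (cv2) and the standard library are available. Lean on these libraries where they do the work, as an engineer would, in place of code of your own. Each camera call takes 0.05 s, during which the arm holds its last target.

## Working session

There is one attempt and no reset: what is moved stays moved. The work goes in short steps, each a Python script; the robot and the scene stay as the last script left them, time stands still between calls to the robot, and variables do not carry over. Pictures are saved under pics/ and viewed, and the job is handed in when it is done.

```bash
ls; mkdir -p pics
python3 - <<'E'
from plant import *
import cv2
for n in ["side","top","wrist"]:
    im=get_image(n); cv2.imwrite(f"pics/{n}0.png",im[:,:,::-1])
    p=camera_params(n); print(n,p)
print(get_t(),get_tool_pos(),get_tcp_rot())
E
```

```text
pics
side {'K': array([[458.38648183,   0.        , 283.40748839],
       [  0.        , 458.38648183, 203.0089891 ],
       [  0.        ,   0.        ,   1.        ]]), 'R': array([[ 0.89360955, -0.44883545,  0.00295305],
       [-0.30482291, -0.61169059, -0.73001207],
       [ 0.32946165,  0.6514456 , -0.68342787]]), 't': array([-0.46689332,  0.22246586,  0.9382228 ])}
top {'K': array([[518.38927001,   0.        , 283.45574099],
       [  0.        , 518.38927001, 202.57208186],
       [  0.        ,   0.        ,   1.        ]]), 'R': array([[ 0.01238503, -0.99801784, -0.06170094],
       [-0.98747262, -0.00250024, -0.15777061],
       [ 0.15730362,  0.06288198, -0.98554626]]), 't': array([0.03829357, 0.53663328, 1.31863902])}
wrist {'K': array([[325.1922621 ,   0.        , 282.8169074 ],
       [  0.        , 325.1922621 , 208.60011321],
       [  0.        ,   0.        ,   1.        ]]), 'R': array([[-0.42068107, -0.90720445,  0.00274081],
       [-0.87993307,  0.40876654,  0.24213161],
       [-0.22078322,  0.09944845, -0.97023954]]), 't': array([ 0.62450407, -0.03083032,  0.38929755])}
0.15 [0.26250739 0.56674247 0.23569396] [ 1.51974539  0.97063218 -1.52218652]
```

View pics/side0.png

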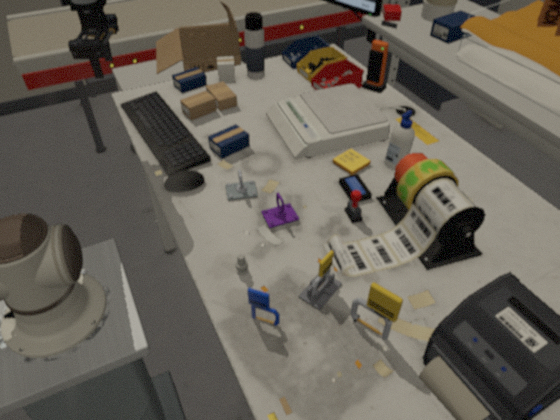

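View pics/top0.png

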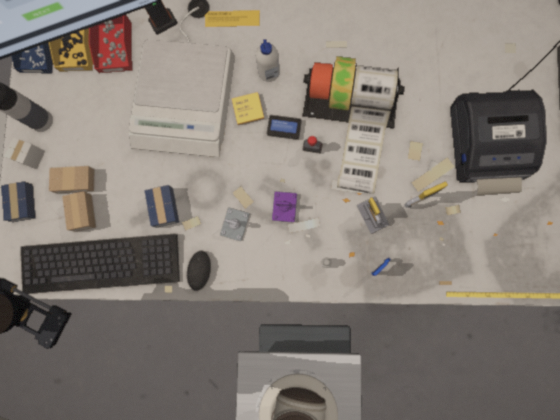

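View pics/wrist0.png

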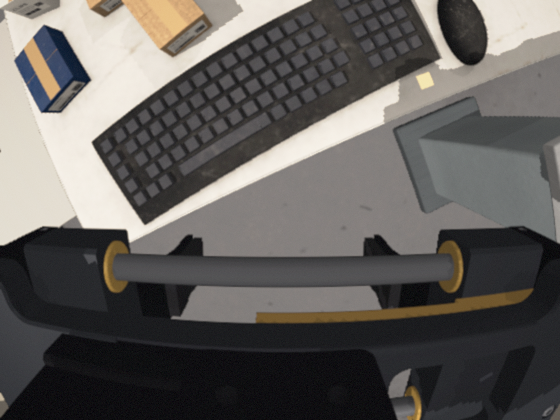

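The top view shows the small yellow-tag hook in the grey stand at about (375,212) and a larger yellow one at (428,193). The grey anchor is at (236,223) and the purple one at (285,206). The side view agrees. Next I'll localize them and zoom in.

```bash
cat > h.py <<'E'
from plant import *
import numpy as np, cv2
from scipy.spatial.transform import Rotation as Ro
def ray(cam,px):
    p=camera_params(cam); d=p["R"].T@np.linalg.solve(p["K"],[px[0],px[1],1]); return -p["R"].T@p["t"],d
def atz(cam,px,z):
    o,d=ray(cam,px); return o+d*(z-o[2])/d[2]
def proj(cam,X):
    p=camera_params(cam); X=np.atleast_2d(X)
    return cv2.projectPoints(X.astype(float),cv2.Rodrigues(p["R"])[0],p["t"],p["K"],None)[0][:,0]
def rot(yaw): # tool down, jaw axis z at yaw in xy
    z=np.array([np.cos(yaw),np.sin(yaw),0]); x=np.array([0,0,-1.]); y=np.cross(z,x)
    return Ro.from_matrix(np.c_[x,y,z]).as_rotvec()
E
python3 - <<'E'
from h import *
get_image("top")
for t in ["snap_hook","tag_grip","anchor","stand","small_box_4","connector_2","date_stamp","gate_bar"]:
    r=silhouettes("top",t); print(t,[(np.round(q["pixel"]),round(q["p"],2),q["mask"].sum()) for q in r[:4]])
get_image("side")
for t in ["snap_hook","anchor","stand","tag_grip"]:
    r=silhouettes("side",t); print(t,[(np.round(q["pixel"]),round(q["p"],2),q["mask"].sum()) for q in r[:4]])
a=cv2.imread("pics/top0.png"); b=cv2.imread("pics/side0.png")
r=lambda i,x,y,w,h,s:cv2.resize(i[y:y+h,x:x+w],None,fx=s,fy=s,interpolation=cv2.INTER_CUBIC)
cv2.imwrite("pics/c1.png",np.hstack([r(a,210,190,65,65,6),r(a,345,180,65,65,6)]))
cv2.imwrite("pics/c2.png",np.hstack([r(b,215,165,65,65,6),r(b,290,240,65,70,6)[:390]]))
E
```

```text
snap_hook [(array([427., 195.]), 0.81, np.int64(338)), (array([380., 266.]), 0.65, np.int64(90)), (array([374., 209.]), 0.56, np.int64(160))]
tag_grip [(array([429., 194.]), 0.81, np.int64(350)), (array([382., 267.]), 0.55, np.int64(107)), (array([377., 208.]), 0.51, np.int64(121))]
anchor [(array([231., 224.]), 0.7, np.int64(670)), (array([285., 205.]), 0.6, np.int64(643))]
stand [(array([373., 219.]), 0.8, np.int64(459))]
small_box_4 []
connector_2 [(array([330., 262.]), 0.61, np.int64(90))]
date_stamp [(array([311., 144.]), 0.63, np.int64(258))]
gate_bar []
snap_hook [(array([382., 307.]), 0.88, np.int64(1491)), (array([258., 301.]), 0.81, np.int64(565)), (array([325., 269.]), 0.57, np.int64(354))]
anchor [(array([241., 191.]), 0.77, np.int64(586)), (array([325., 270.]), 0.65, np.int64(407)), (array([281., 214.]), 0.6, np.int64(659))]
stand [(array([319., 292.]), 0.65, np.int64(820))]
tag_grip [(array([381., 305.]), 0.95, np.int64(1327)), (array([326., 272.]), 0.77, np.int64(349)), (array([260., 304.]), 0.64, np.int64(612))]
```

View pics/c1.png

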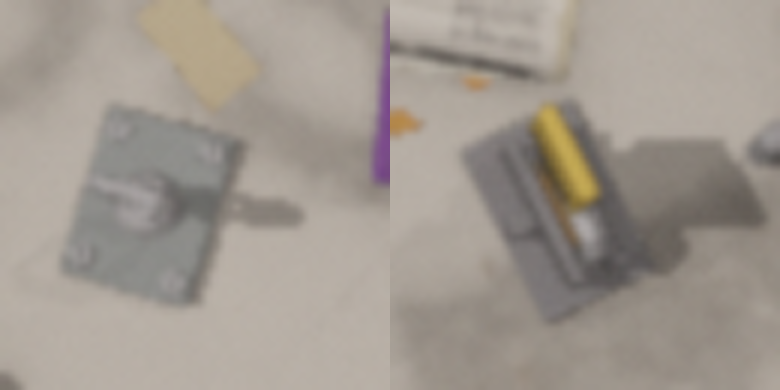

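View pics/c2.png

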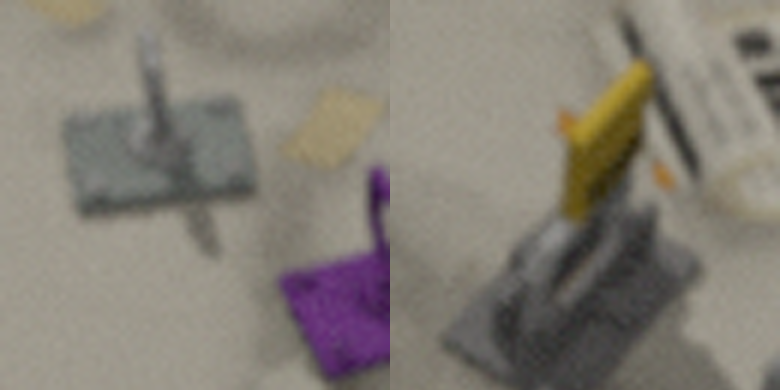

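Run:
```python
from h import *
c=lambda x,y,ox,oy:(ox+x/6,oy+y/6)
for n,(x,y) in dict(a=(460,152),b=(575,100),d=(550,322),e=(632,285)).items():
    print(n,atz("top",c(x-390,y,345,180),.006))
for x,y in [(545,108),(590,200)]: print("tag",atz("top",c(x-390,y,345,180),.101))
for x,y in [(110,103),(240,138),(62,270),(192,305)]: print("anc",atz("top",c(x,y,210,190),.008))
for x,y in [(85,185),(155,205)]: print("bar",atz("top",c(x,y,210,190),.065))
# stand end near top
for x,y in [(573,210),(640,65)]: print("tag side",atz("side",c(x-390,y,290,240),.09))
print(get_t())
```

```text
a [ 0.5353827 -0.1516866  0.006    ]
b [ 0.55900759 -0.20288128  0.006     ]
d [ 0.45956044 -0.19040421  0.006     ]
e [ 0.47617597 -0.22653571  0.006     ]
tag [ 0.53930416 -0.17949792  0.101     ]
tag [ 0.50078056 -0.19739727  0.101     ]
anc [0.52904967 0.19426332 0.008     ]
anc [0.5133026  0.13477572 0.008     ]
anc [0.45321927 0.21376055 0.008     ]
anc [0.43792429 0.15463816 0.008     ]
bar [0.484653   0.19427549 0.065     ]
bar [0.47612324 0.16358267 0.065     ]
tag side [ 0.49307341 -0.21952184  0.09      ]
tag side [ 0.54481173 -0.17582781  0.09      ]
0.85
```

Run:
```python
from h import *
a=cv2.imread("pics/top0.png"); b=cv2.imread("pics/side0.png")
r=lambda i,x,y,w,h,s:cv2.resize(i[y:y+h,x:x+w],None,fx=s,fy=s,interpolation=cv2.INTER_CUBIC)
cv2.imwrite("pics/c3.png",np.hstack([r(a,395,165,65,65,6),r(b,340,275,70,70,6)[:390]]))
print(get_joints(), Ro.from_rotvec(get_tcp_rot()).as_matrix().round(2))
for z in (.1,.13,.16): print(atz("top",(428,193),z))
p=camera_params("wrist");print("cam",-p["R"].T@p["t"]-get_tool_pos(),p["R"][2])
for yaw in (116,-64):
  for pos,y2 in (((.52,-.188,.25),0),((.483,.174,.2),-40.5),((.52,-.188,.08),0),):
    print(yaw,pos,solve_ik(pos,rot(np.radians(yaw+y2))))
print(solve_ik((.483,.174,.2),rot(np.radians(116+139.5))),solve_ik((.483,.174,.2),rot(np.radians(-64+139.5))))
```

```text
[ 1.39557802e+00  3.84614091e-01  7.89910324e-03  8.99945363e-06
 -1.19401229e+00 -2.58562024e-01] [[ 0.    0.91 -0.42]
 [ 0.   -0.42 -0.91]
 [-1.   -0.   -0.  ]]
[ 0.55233797 -0.3204786   0.1       ]
[ 0.54696738 -0.31401697  0.13      ]
[ 0.54159678 -0.30755534  0.16      ]
cam [ 0.05893063 -0.02650334  0.14770754] [-0.22021848  0.10096329 -0.97021144]
116 (0.52, -0.188, 0.25) [-0.05373479  0.25264051 -0.14954589  0.         -1.16860993 -1.06327593]
116 (0.483, 0.174, 0.2) [ 0.66230135  0.22697003 -0.31770031  0.         -1.02612598 -2.48617042]
116 (0.52, -0.188, 0.08) [-0.05373479  0.42866395 -0.36911354  0.         -0.77301884 -1.06327593]
-64 (0.52, -0.188, 0.25) [-0.05373479  0.25264051 -0.14954589  0.         -1.16860993  2.07831672]
-64 (0.483, 0.174, 0.2) [ 6.62301348e-01  2.26970033e-01 -3.17700310e-01  4.44089210e-16
 -1.02612598e+00  6.55422237e-01]
-64 (0.52, -0.188, 0.08) [-0.05373479  0.42866395 -0.36911354  0.         -0.77301884  2.07831672]
[ 6.62301348e-01  2.26970033e-01 -3.17700310e-01  4.44089210e-16
 -1.02612598e+00  6.55422237e-01] [ 0.66230135  0.22697003 -0.31770031  0.         -1.02612598 -2.48617042]
```

View pics/c3.png

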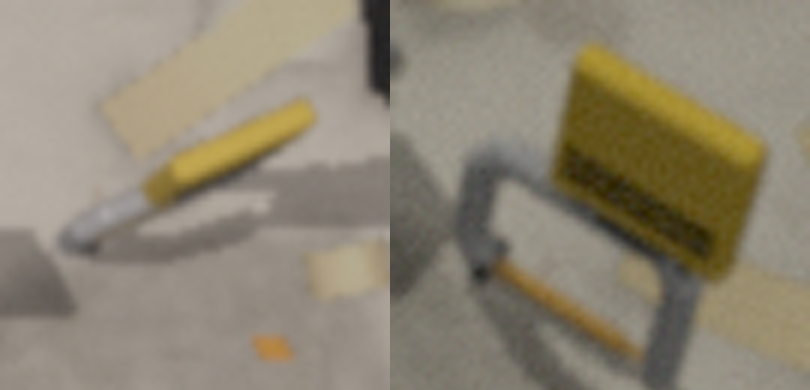

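Run:
```python
from h import *
goto((.396,.1965,.22),rot(np.radians(-104.5)))
P=camera_params("wrist"); im=get_image("wrist"); cv2.imwrite("pics/wa.png",im[:,:,::-1]); np.savez("wa.npz",**P)
print(get_t())
goto((.439,-.228,.24),rot(np.radians(-64)))
P=camera_params("wrist"); im=get_image("wrist"); cv2.imwrite("pics/wh.png",im[:,:,::-1]); np.savez("wh.npz",**P)
print(get_t())
```

```text
2.3667
3.9917
```

View pics/wa.png

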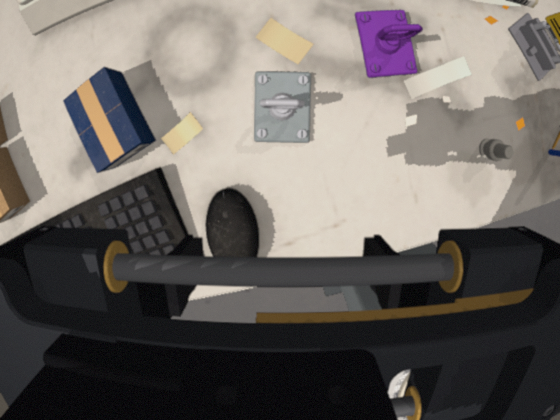

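View pics/wh.png

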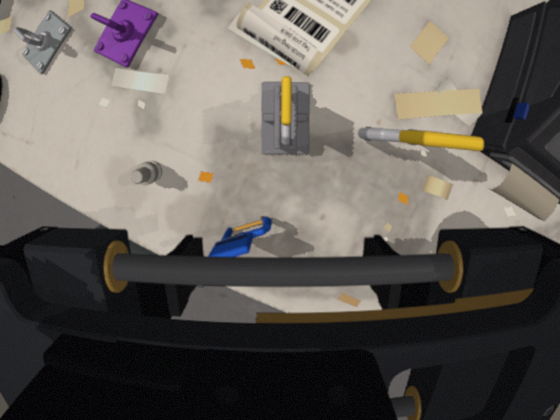

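The anchor shows at about (283,105) in the wrist view, its top bar running from about (262,104) to (300,104). In the other wrist view the hook is at (286,100) in its stand. I'll zoom in for accurate measurement.

Run:
```python
import cv2,numpy as np
r=lambda i,x,y,w,h,s:cv2.resize(i[y:y+h,x:x+w],None,fx=s,fy=s,interpolation=cv2.INTER_CUBIC)
a=cv2.imread("pics/wa.png");b=cv2.imread("pics/wh.png")
cv2.imwrite("pics/c4.png",np.hstack([r(a,240,60,80,94,5),r(b,250,68,70,94,5)]))
```

```text
(no output)
```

View pics/c4.png

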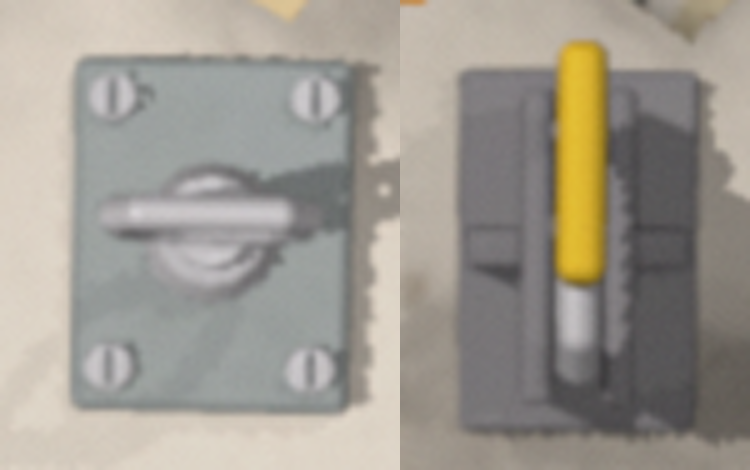

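```bash
cat >> h.py <<'E'
def wray(P,px):
    K=P["K"]; v=np.array([(px[0]-K[0,2])/K[0,0],(px[1]-K[1,2])/K[1,1]]); r=np.hypot(*v)
    d=np.r_[v/max(r,1e-9)*np.sin(r),np.cos(r)]
    return -P["R"].T@P["t"],P["R"].T@d
def watz(P,px,z):
    o,d=wray(P,px); return o+d*(z-o[2])/d[2]
E
python3 - <<'E'
from h import *
A=dict(np.load("wa.npz"));H=dict(np.load("wh.npz"))
c=np.array([watz(A,p,.008) for p in [(255.6,72),(309.4,72.4),(309,141.6),(254.8,141)]])
print("anchor",c.mean(0),[np.linalg.norm(c[i]-c[(i+1)%4]) for i in range(4)])
x=c[0]+c[1]-c[2]-c[3]; y=c[0]+c[3]-c[1]-c[2]; print(np.degrees([np.arctan2(x[1],x[0]),np.arctan2(y[1],y[0])-np.pi/2]))
c=np.array([watz(H,p,.006) for p in [(262.4,82.4),(309.4,82.6),(309.4,154),(262,153.6)]])
print("stand",c.mean(0),[np.linalg.norm(c[i]-c[(i+1)%4]) for i in range(4)])
x=c[0]+c[1]-c[2]-c[3]; y=c[0]+c[3]-c[1]-c[2]; print(np.degrees([np.arctan2(x[1],x[0]),np.arctan2(y[1],y[0])-np.pi/2]))
t=np.array([watz(H,p,.101) for p in [(286.6,76.8),(286.4,124)]]); print("tag",t,t.mean(0),np.linalg.norm(t[0]-t[1]),np.degrees(np.arctan2(*(t[0]-t[1])[[1,0]])))
for z in (.058,.065,.072,.079):
    e=np.array([watz(A,p,z) for p in [(261.5,102.7),(301.5,102.7)]]); e2=[watz(A,p,z) for p in [(265.6,102.7),(299,102.7)]]
    print("bar",z,e.mean(0),np.linalg.norm(e[0]-e[1]),np.linalg.norm(e2[0]-e2[1]))
E
```

```text
anchor [0.48388421 0.17617002 0.008     ] [np.float64(0.05885557040162048), np.float64(0.07743351365024925), np.float64(0.059751022376103344), np.float64(0.07721949232409571)]
[-14.96543192 -15.03426368]
stand [ 0.5108343  -0.19513284  0.006     ] [np.float64(0.05443310256836874), np.float64(0.08441031771037451), np.float64(0.05563322386147034), np.float64(0.08409231941806536)]
[25.90170078 25.75658107]
tag [[ 0.54073802 -0.18022496  0.101     ]
 [ 0.50292585 -0.1985085   0.101     ]] [ 0.52183194 -0.18936673  0.101     ] 0.042000571367386066 25.805434233847084
bar 0.058 [0.48405043 0.17673091 0.058     ] 0.0376292227678903 0.031408385385758686
bar 0.065 [0.4834894  0.17685007 0.065     ] 0.036779480021932875 0.030699121529621922
bar 0.072 [0.48292836 0.17696923 0.072     ] 0.03592973727597545 0.02998985767348517
bar 0.079 [0.48236733 0.17708839 0.079     ] 0.03507999453001806 0.029280593817348433
```

Run:
```python
from h import *
for z in (.055,.06,.065,.07,.075,.08): print(z,proj("side",[(.4838,.1762,z)]), proj("top",[(.4838,.1762,z)]))
J=[]
t=np.array([.5220,-.1893]); 
set_gripper(.45)
goto((*t,.17),rot(np.radians(25.85-90)))
P=camera_params("wrist"); im=get_image("wrist"); cv2.imwrite("pics/w2.png",im[:,:,::-1])
print(get_t(),get_tool_pos(),get_finger_gap(),get_wrist_force())
```

```text
0.055 [[239.12715242 174.55015254]] [[231.69462394 221.66283837]]
0.06 [[239.0037578  173.03880449]] [[231.386468   221.42903627]]
0.065 [[238.87964115 171.51861298]] [[231.07604859 221.19351685]]
0.07 [[238.75479611 169.98950016]] [[230.7633407  220.95626113]]
0.075 [[238.62921626 168.45138726]] [[230.44831892 220.71724983]]
0.08 [[238.50289509 166.90419459]] [[230.13095748 220.47646339]]
5.6083 [ 0.52213647 -0.189355    0.1701463 ] 0.45312515692375255 [ 0.85290956 -0.25924039  0.57261311]
```

View pics/w2.png

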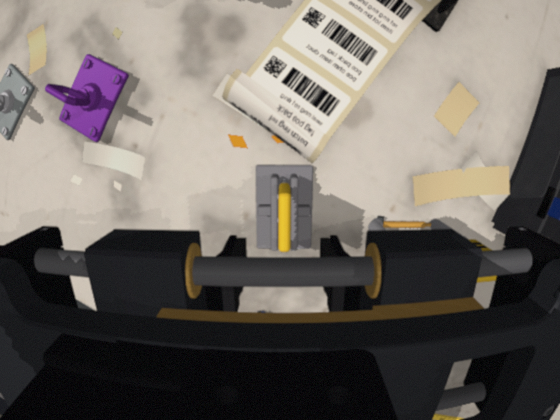

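Run:
```python
from h import *
t=(.5220,-.1893)
print(move_linear((*t,.076),speed=.08,force_limit=6), get_tool_pos())
set_gripper(0.0); print("gap",get_finger_gap()*87, get_wrist_force(),get_tool_pos())
print(move_linear((*t,.20),speed=.08,force_limit=15), get_tool_pos(),get_wrist_force(),get_finger_gap()*87)
P=camera_params("wrist"); im=get_image("wrist"); cv2.imwrite("pics/w3.png",im[:,:,::-1])
im=get_image("side"); cv2.imwrite("pics/s3.png",im[:,:,::-1])
print(get_t())
```

```text
False [ 0.52246192 -0.18933775  0.07658294]
gap 8.782190449871349 [-0.62455789  0.26003279  0.81764429] [ 0.52210811 -0.18933406  0.07606498]
False [ 0.52170714 -0.18924699  0.19939409] [-0.58627878 -1.37315763 -1.86411476] 9.238335227473343
9.3667
```

View pics/w3.png

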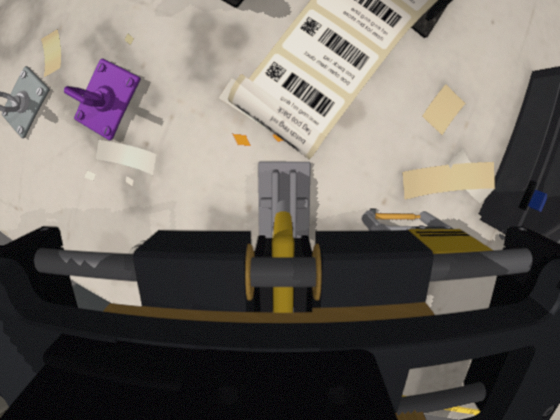

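View pics/s3.png

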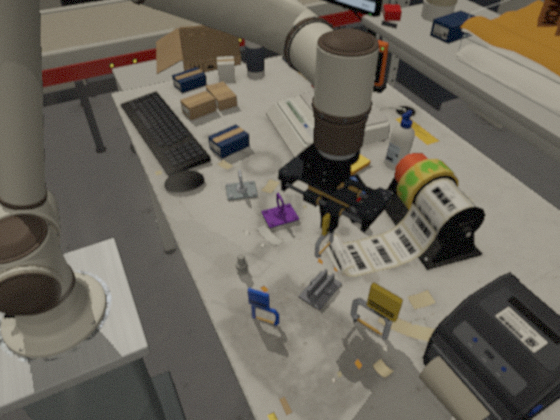

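The hook is lifted out cleanly: the stand is empty and the gap is 9 mm. Moving over the anchor.

Run:
```python
from h import *
goto((.4836,.1765,.20),rot(np.radians(-105)))
move_linear((.4836,.1765,.168),speed=.08,force_limit=4)
wait(.2)
print(get_t(),get_tool_pos(),get_wrist_force(),get_finger_gap()*87)
for n in("side","top","wrist"):
    im=get_image(n); cv2.imwrite(f"pics/{n}4.png",im[:,:,::-1])
b=cv2.imread("pics/side4.png");a=cv2.imread("pics/wrist4.png")
r=lambda i,x,y,w,h,s:cv2.resize(i[y:y+h,x:x+w],None,fx=s,fy=s,interpolation=cv2.INTER_CUBIC)
cv2.imwrite("pics/c5.png",np.hstack([r(b,195,100,100,110,5)]))
```

```text
11.4917 [0.48394949 0.17669685 0.16858713] [-5.26154436e-04 -5.27683870e-01 -1.80602557e+00] 8.372175608431803
```

View pics/c5.png

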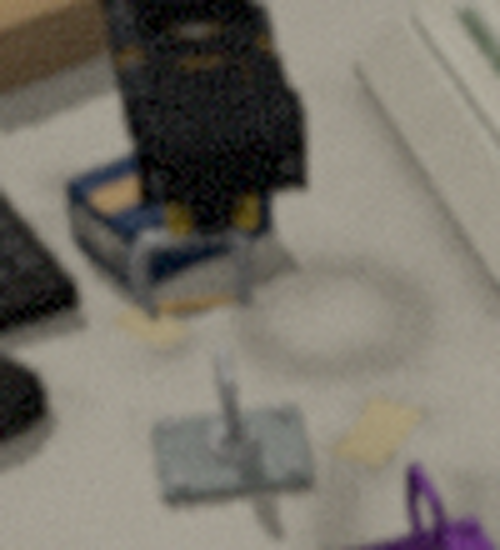

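View pics/wrist4.png

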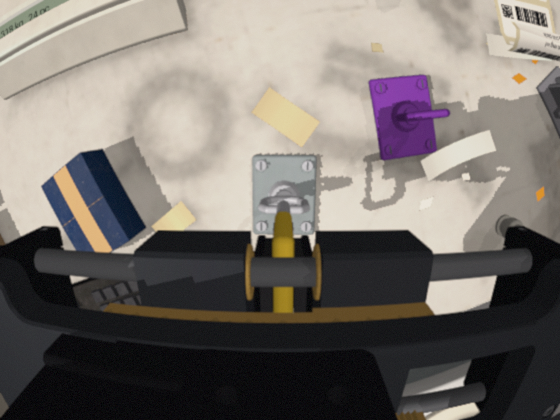

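Run:
```python
from h import *
u=np.array([np.cos(-.262),np.sin(-.262),0]); m=np.array([.4840,.1767,.0986])
for n,X in dict(mouth=m,nose=m+13*u/1e3,hinge=m-.0365*u+[0,0,.005],tagR=m+.022*u+[0,0,.052],tagL=m-.022*u+[0,0,.052]).items():
    q=proj("side",[X])[0]; print(n,q,(q-[195,100])*5)
```

```text
mouth [238.02358961 160.93510817] [215.11794804 304.67554087]
nose [243.18703089 160.3001024 ] [240.93515446 301.50051198]
hinge [223.25776256 161.13633469] [141.28881279 305.68167344]
tagR [245.6444544  142.85244812] [253.22227199 214.2622406 ]
tagL [227.56960272 144.97340329] [162.84801362 224.86701644]
```

Run:
```python
from h import *
u=np.array([np.cos(-.262),np.sin(-.262)]); t=np.array([.4836,.1765])-.0008*u
print(move_linear((*t,.154),speed=.05,force_limit=6)); wait(.2); f0=get_wrist_force(); print(f0,get_tool_pos())
r=move_linear((*t,.121),speed=.015,force_limit=2.0)
print(r,get_t(),get_tool_pos(),get_wrist_force()-f0)
wait(.2); print(get_tool_pos(),get_wrist_force()-f0)
im=get_image("side"); cv2.imwrite("pics/c6.png",cv2.resize(im[100:210,195:295,::-1],None,fx=5,fy=5,interpolation=cv2.INTER_CUBIC))
```

```text
False
[ 0.12252129 -0.7387584  -1.52802339] [0.4830096  0.17677597 0.15418197]
True 13.6833 [0.48270457 0.17665674 0.13122772] [0.41428662 1.60208504 3.31903847]
[0.48260568 0.17663753 0.13107245] [1.7151616  1.37750826 4.0430711 ]
```

View pics/c6.png

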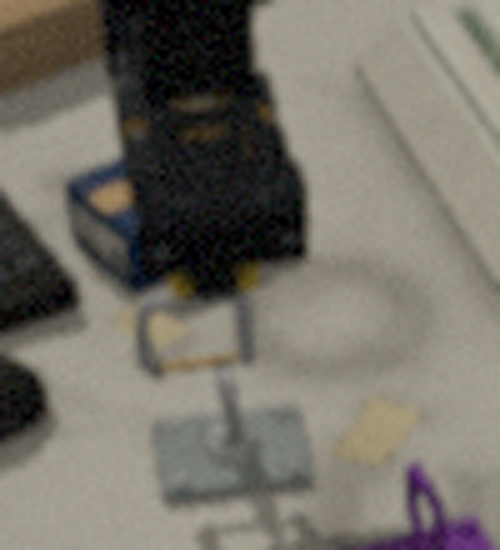

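Contact came at TCP z≈0.132, so the bar top is at about 65 mm, and it sits under the gate near its free end. Now pushing in small steps.

Run:
```python
from h import *
u=np.array([np.cos(-.262),np.sin(-.262)]); t=np.array([.4836,.1765])-.0008*u
f0=np.array([ 0.12,-0.74,-1.53])
for z in (.126,.121,.116,.112,.1095,.107,.1045,.102):
    r=move_linear((*t,z),speed=.02,force_limit=9); f=get_wrist_force()-f0
    print(r,round(get_t(),2),get_tool_pos().round(4),f.round(2),round(get_finger_gap()*87,1))
    if r: break
im=get_image("side"); cv2.imwrite("pics/c7.png",cv2.resize(im[100:210,195:295,::-1],None,fx=5,fy=5,interpolation=cv2.INTER_CUBIC))
```

```text
False 14.32 [0.4829 0.1767 0.1258] [0.52 0.97 3.59] 8.5
False 14.72 [0.4822 0.1765 0.1206] [-0.72  0.43  3.31] 8.6
False 15.12 [0.4823 0.1767 0.1156] [-1.96  2.74  3.33] 9.0
False 15.47 [0.4816 0.1764 0.1112] [-3.92  2.94  3.91] 8.7
False 15.74 [0.4821 0.1762 0.1086] [-0.08  0.84 -1.69] 9.1
False 16.02 [0.4833 0.1766 0.1068] [-0.83  1.35  0.29] 8.7
False 16.29 [0.4828 0.1766 0.1044] [-0.58  1.91 -0.48] 8.9
False 16.57 [0.4827 0.1767 0.1019] [ 0.26  1.   -0.11] 8.4
```

View pics/c7.png

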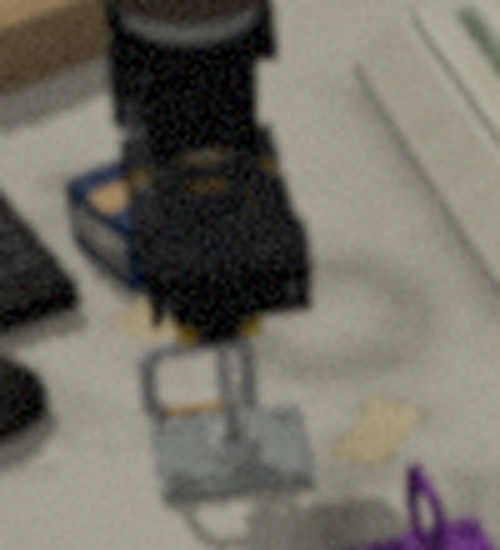

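The force dropped at z≈0.109, so the gate snapped, and the picture shows it closed with the bar inside. Tugging now.

Run:
```python
from h import *
u=np.array([np.cos(-.262),np.sin(-.262)]); t=np.array([.4836,.1765])-.0008*u
wait(.2); f0=get_wrist_force(); print(f0)
r=move_linear((*t,.114),speed=.03,force_limit=8); print(r,get_tool_pos().round(4),(get_wrist_force()-f0).round(2))
r=move_linear((*t,.130),speed=.01,force_limit=9.5)
print(r,get_t(),get_tool_pos(),(get_wrist_force()-f0).round(2))
for i in range(5):
    wait(.1); print((get_wrist_force()-f0).round(2),get_tool_pos()[2].round(4))
im=get_image("side"); cv2.imwrite("pics/c8.png",cv2.resize(im[100:210,195:295,::-1],None,fx=5,fy=5,interpolation=cv2.INTER_CUBIC))
```

```text
[ 0.82039489 -0.78888306 -1.72000567]
False [0.4828 0.1767 0.1142] [-0.36  0.31  0.48]
True 18.2917 [0.48175588 0.17627056 0.12075908] [-1.15  1.07 -0.24]
[-1.39  0.66 -1.02] 0.1203
[-0.2   1.13  0.06] 0.1201
[-0.36  0.05 -0.06] 0.1201
[-1.4   0.96  0.37] 0.1202
[-1.28  0.25  0.25] 0.1202
```

View pics/c8.png

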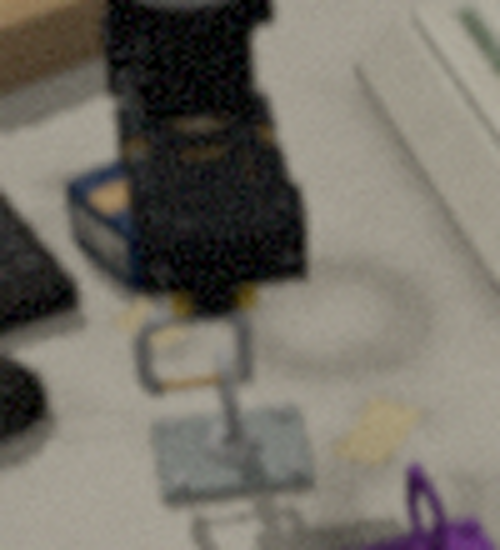

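The limit tripped on a transient at contact (z=0.1208) and the load then relaxed. I'll build the load up in small held steps.

Run:
```python
from h import *
u=np.array([np.cos(-.262),np.sin(-.262)]); t=np.array([.4836,.1765])-.0008*u
f0=np.array([.82,-.79,-1.72]); z=get_tool_pos()[2]
for i in range(20):
    z+=.0005
    r=move_linear((*t,z),speed=.006,force_limit=9); wait(.06)
    f=np.mean([get_wrist_force() for _ in range(3)],0)-f0; print(r,round(z,4),get_tool_pos().round(4),f.round(2))
    if f[2]<-8.5 or r: break
for i in range(8):
    wait(.08); print((get_wrist_force()-f0).round(2),get_tool_pos()[2].round(4))
print(get_t())
im=get_image("side"); cv2.imwrite("pics/c9.png",cv2.resize(im[100:210,195:295,::-1],None,fx=5,fy=5,interpolation=cv2.INTER_CUBIC))
```

```text
False 0.1207 [0.4829 0.1767 0.1207] [-0.98  0.53 -0.95]
False 0.1212 [0.4828 0.1767 0.121 ] [-1.23  1.13 -2.25]
False 0.1217 [0.4827 0.1767 0.1214] [ 0.37  1.44 -4.18]
False 0.1222 [0.4826 0.1766 0.1217] [ 0.93  1.37 -8.74]
[ 0.96  2.54 -9.78] 0.1217
[  1.87   1.84 -10.63] 0.1218
[  0.62   2.28 -10.44] 0.1218
[  1.35   1.92 -10.83] 0.1218
[  1.3    0.91 -10.89] 0.1219
[  0.41   1.79 -12.1 ] 0.1219
[  0.4    1.8  -12.45] 0.1219
[  1.26   1.25 -11.58] 0.1219
20.9
```

View pics/c9.png

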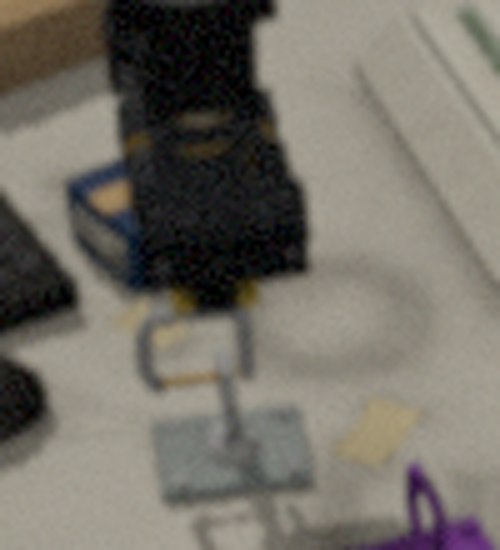

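About 11 N was held for over 0.6 s with the gate shut. Now lowering so the spine sits on the bar, then releasing gently.

Run:
```python
from h import *
u=np.array([np.cos(-.262),np.sin(-.262)]); t=np.array([.4836,.1765])-.0008*u
print(move_linear((*t,.118),speed=.01)); print(move_linear((*t,.098),speed=.03,force_limit=6))
wait(.1);f0=get_wrist_force()
print(move_linear((*t,.0915),speed=.008,force_limit=2.5),get_tool_pos(),get_wrist_force()-f0)
g=get_finger_gap()
for k in range(1,9):
    set_gripper(g+.012*k)
print(get_finger_gap()*87,get_t(),get_wrist_force()-f0)
for n in("side","wrist"):
    im=get_image(n)[:,:,::-1]; cv2.imwrite(f"pics/{n}10.png",im if n=="wrist" else cv2.resize(im[100:210,195:295],None,fx=5,fy=5,interpolation=cv2.INTER_CUBIC))
```

```text
False
False
True [0.48276429 0.17669804 0.09333347] [1.82115176 0.43606127 4.34941394]
16.801447501986434 24.925 [0.35500799 0.14292828 2.14064459]
```

View pics/side10.png

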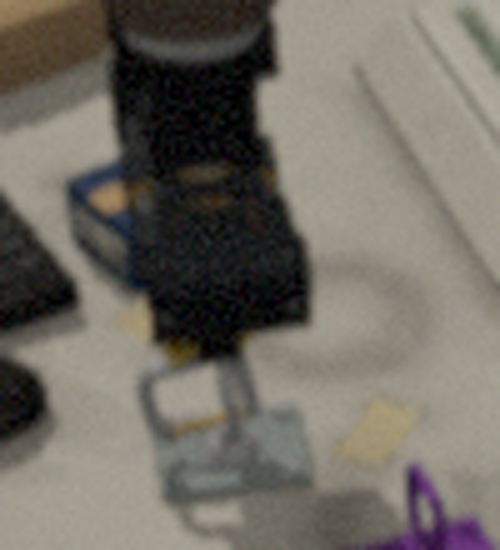

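View pics/wrist10.png

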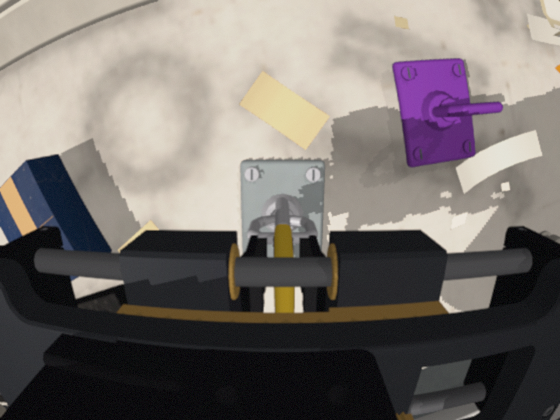

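The hook is released and rests on the eye, tilted slightly. I'll keep opening in steps and then back off.

Run:
```python
from h import *
g=get_finger_gap()
for k in range(1,13):
    set_gripper(g+.04*k)
set_gripper(.9)
p=get_tool_pos(); print(get_t(),p,get_finger_gap())
im=get_image("wrist")[:,:,::-1]; cv2.imwrite("pics/w11.png",im)
im=get_image("side")[:,:,::-1]; cv2.imwrite("pics/s11.png",cv2.resize(im[100:210,195:295],None,fx=5,fy=5,interpolation=cv2.INTER_CUBIC))
```

```text
30.1917 [0.48204916 0.17624352 0.09278436] 0.90293020405059
```

View pics/w11.png

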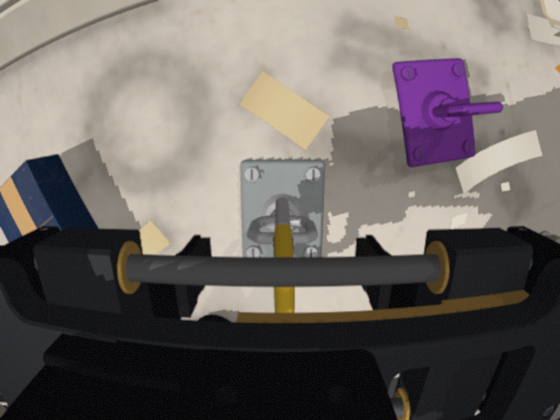

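View pics/s11.png

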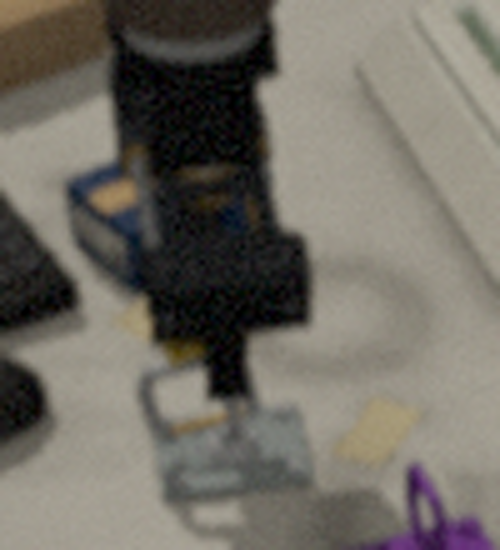

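The hook is standing, slightly tilted and free of the fingers. Now backing straight up.

Run:
```python
from h import *
p=get_tool_pos()
print(move_linear((p[0],p[1],.25),speed=.08,force_limit=4),get_tool_pos())
u=np.array([np.cos(-.262),np.sin(-.262)]);
move_linear((p[0]-.09*u[0],p[1]-.09*u[1],.25),speed=.1)
wait(.5)
print(get_t())
im=get_image("wrist")[:,:,::-1]; cv2.imwrite("pics/w12.png",im)
im=get_image("side")[:,:,::-1]; cv2.imwrite("pics/s12.png",np.vstack([cv2.resize(im[120:230,180:300],None,fx=5,fy=5,interpolation=cv2.INTER_CUBIC)]))
im=get_image("top")[:,:,::-1]; cv2.imwrite("pics/t12.png",im)
```

```text
False [0.48186803 0.17615019 0.24957078]
33.9583
```

View pics/w12.png

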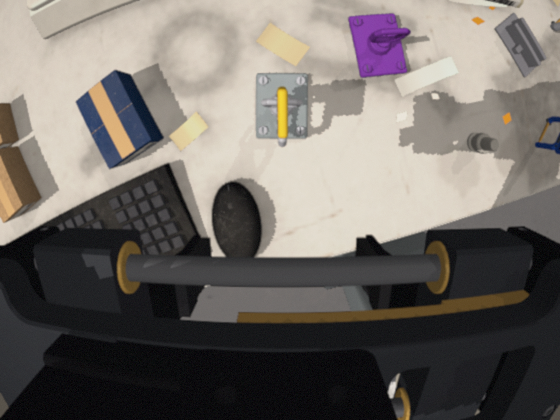

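View pics/s12.png

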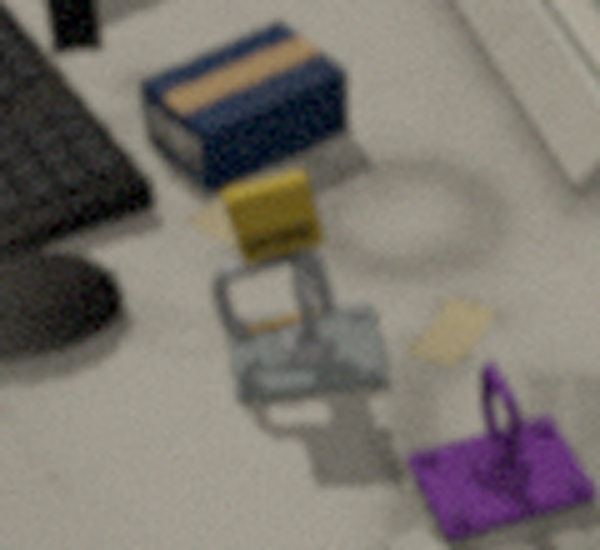

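View pics/t12.png

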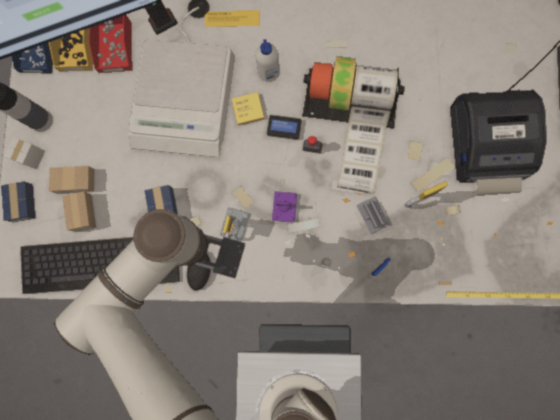

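The hook stands on the eye with the gate shut and the robot clear, and the other things on the bench are where they were. One check for stillness before handing in.

Run:
```python
from h import *
a=get_image("wrist").astype(int); wait(2.0); b=get_image("wrist").astype(int)
d=abs(a-b)[60:155,240:320].max(2); print(np.percentile(d,[50,99,100]),get_t())
print(cv2.phaseCorrelate(*[x[60:155,240:320].mean(2).astype(np.float32) for x in (a,b)]))
if np.percentile(d,99)<60: sign_off(); print("signed")
```

```text
[ 1.  5. 24.] 36.2083
((-0.02802692346492819, -0.022812072554053486), 0.9808141358196736)
the job is handed in; nothing more can be done
signed
```

The yellow-tag snap hook is clipped on the grey eye bolt with its gate shut, and I handed the job in at about 36 s of the 54 s allowed. No verdict was reported.

- **Clipping:** I lifted the hook out of the stand and felt the bar at about 65 mm above the bench. I then pushed the gate down in small steps. The readings stayed at about 3–4 N, and the gate snapped shut after about 23 mm.
- **Tug:** My first tug stopped early on a brief force spike at contact (9.5 N limit), and the load relaxed. I built it up again in small steps and held 10–12 N for more than 0.6 s with the gate closed.
- **Release:** I lowered the spine onto the bar (about 4 N), opened the fingers gradually and backed straight up without touching anything.
- **Last checks:** The hook stands on the eye, leaning slightly, and two pictures 2 s apart showed no movement. The carton, connector, stamp and look-alikes looked unmoved in the pictures. I had no direct reading of the gate angle, so "shut" rests on the camera view and the tug holding.

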